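# Release the snap tab and push the terminal cover off its seat

## Task

Open the terminal box: with the fingertips press the orange snap tab fully in so that it stays down, then push the released blue cover along its rails, over the tab, until it is completely off its seat and lies flat on the parking rails, with the whole terminal strip uncovered. Only press and push; do not grip, lift or tip the cover, and leave the roll of tape, the tape measure and the screwdriver where they are.

Things in the scene. Friction and masses are not known exactly. Their poses are not given: they have to be found in the camera images.
- terminal_box: Grey terminal box fixed to the worktop, 252 x 124 mm, 52.5 mm high at most. Origin: centre of its underside; z up; +x runs along the rails, the way the cover slides off. Along x: seat from -80 to +4 mm, under two black hold-down lips (at |y| over 49 mm); then open parking rails to an end stop at +114. The rails (|y| 39 to 54) are 40 mm above the worktop, guide walls beside them 48 mm.
- rear_deck (a point): Middle of the bare deck behind the seated cover, 105 mm along the box's -x from its origin, 18 mm above the worktop: open room for fingertips from x -126 to -80 mm. Only two small rear stops, 47 mm high, stand there, at x -82 to -88 and |y| 40 to 52 mm. The end stop at the far end is 50 mm high.
- snap_tab (a joint): Travel of the orange snap tab straight down (m): 0 = out, standing 9 mm proud of the rails just ahead of the cover, which it blocks; 0.012 = fully in (end stop, 3 mm below the rails). It takes about 5 N to move and stays where it is left; above about 0.010 the cover is free. A ribbed block on the centre line, x +6 to +56 mm in the box's frame, 24 mm wide.
- tab_press (a point): Where to press the snap tab: on its flat top, 36 mm along +x from the box's origin, on the centre line, 32 mm ahead of the seated cover's front face; 49 mm above the worktop when the tab is out, 37 mm when fully in. Moves with the tab.
- cover: Blue loose cover, 84 mm (x, along the rails) x 106 mm wide x 20 mm high, 0.25 kg: a 6 mm high flange with a 92 mm wide cap. Origin: centre of its underside, 40 mm above the worktop; axes as the box's. Seated, its origin is at x = -38 mm in the box's frame; it can slide to +72 mm (end stop) and is wholly off the seat from +46 mm on. Sliding it takes 1 to 3 N.
- cover_push (a point): Centre of the cover's upright rear face (42 mm behind the cover's origin, 10 mm above its underside, 50 mm above the worktop): push here in the box's +x direction. The face is 84 mm long in y where it is easily reached and 20 mm high, with free room of 46 mm behind it over the deck.
- electrical_tape: Roll of black tape, 58 mm across, 19 mm high, lying on the worktop beside the box; origin at its underside. To be left alone.
- tape_measure: Yellow tape measure, 39 x 78 x 70 mm high, standing on the worktop beside the box; origin at its underside. To be left alone.
- screwdriver_green: Screwdriver with a green handle, 160 mm long, 25 mm thick, lying along the box on the worktop; origin at its underside, midway. To be left alone.
There are look-alikes about, which are no part of the job. Of the things shaped like the cover, the blue one is meant.

How it is judged:
By the outcome, as a careful person would: the job done as asked, in the order asked, and still so for the second after the job is handed in, with the robot touching nothing.
It also fails if it takes over 35 s, if anything falls off the work surface, if the arm or the gripper's body presses on something with over 40 N, if the wrist force passes 120 N, or if a joint passes its speed limit or range.

## Robot

A 7-joint arm with a two-finger parallel gripper is mounted at the origin on a cart in front of the work surface, level with it; the furniture and walls round the work are solid. World frame = base frame: x ahead of the robot, y to its left, z up, the work surface at z = 0. Lengths are in m, angles in rad, forces in N, time in s.
With the tool pointing down it reaches from about 0.425 to 0.925 m from the base axis. Payload 6.8 kg.
Tool frame: the origin (TCP) lies at the very end of the fingers, on their centre line; the grasp point (between the pads) lies r.pinch_z behind it (r.pinch_z is the distance from the TCP to the grasp point, in m); z points along the fingers, y is the line along which they close (so a half turn about z gives the same grasp; the last joint's range is limited). The gripper opens to 85 mm and grips with 20 to 120 N. Pads are 22 mm wide; open, the fingers measure 114 mm over their backs; the gripper's body (76 mm by 85 mm) begins 54 mm behind the grasp point. The pads swing forward as they close: fully open they stand 13 mm farther back than shut.
Start: joints at [-1.342, 0.477, 0.022, 1.555, -0.011, 1.109, -0.083], TCP at [0.223, 0.637, 0.231] pointing down, gripper open.
Joint ranges: [-2.96, 2.96], [-0.34, 2.1], [-1.41, 1.46], [0.24, 2.44], [-1.37, 4.51], [0.17, 1.92], [-2.96, 2.96]. Speed limits (rad/s): [2.39, 2.39, 3.14, 3.14, 3.14, 3.14, 3.14].

## Interface

Orientations are given as a unit quaternion [w, x, y, z].
In Python, from workcell import r gives the robot as it stands. The module is installed in compiled form; this text tells all that it offers. Calls block until the motion is done:
- r.move_to(position, orientation): joint-space move of the TCP to a pose.
- r.move_straight(position, vel=0.15, attitude=None): straight line of the TCP; attitude=None keeps the orientation; vel is the mean speed in m/s.
- r.move_joints(angles): joint-space move.
- r.grip(opening): finger opening in m; the grip force is fixed at half the most; returns when the fingers have stopped.
- r.sleep(seconds).
- r.inverse_kinematics(position, orientation): joint angles nearest the present ones, or None.
- r.observe(): the state.
- r.grab_frame(name): name is "scene" or "top"; returns the picture (400x640x3 uint8, red, green, blue); there is no depth.
- r.get_calibration(name): a dict with "fov_y" (degrees; the focal length in pixels is half the picture's height over the tangent of half this angle, whatever the lens; pixels are square), "cx", "cy" (the principal point, pixels), "rvec" (rotation vector, rad) and "tvec" (3), from world to camera coordinates, as OpenCV has them. Camera axes: x right, y down, z forward; pixel columns grow to the right and rows downward; lengths in m; the calibration is good to about 2 mm. A picture is of the moment at which its call begins. get_calibration takes no time and is no camera call.
A pose or a line that the arm cannot do raises r.MotionError and nothing moves.
- r.finish_job(): hands the job in; it is judged then, once.
Trained networks look in the newest picture that a camera, given by its name, has taken for a name from the list of things; names that differ only in an ending like _2 or _b are one class to them, and where a whole thing is asked for, a point or a joint stands for the part that bears it (a point fixed in the world has none). Each returns a list of dicts, best first, with "p" (0 to 1); they miss things now and then, are a little off and sometimes report something else, mostly with a low value. They report only what shows in the picture. A call takes as long as a camera call. They do not tell look-alikes from the thing itself.
- r.spot_in(camera, thing): "centre" ([column, row] in pixels, amid what is visible of it).
- r.trace(camera, thing): "region" (400x640 bool, what is visible of it) and "centre" ([column, row] in pixels, amid what is visible of it).
- r.landmark_of(camera, thing): "centre" ([column, row] in pixels: a listed point, or the origin of a listed thing).
The state is a dict: "clock": time; "joint_pos": joint angles; "qd": joint speeds; "joint_torque": joint torques, N m; "tcp_pos": TCP position; "orientation": TCP orientation; "ft_force": force on the tool from outside, world axes, zero at the start; "moment": the same for the moment, N m; "width": finger opening in m; "gripper_force": force on a finger pad.
Only numpy, scipy, OpenCV 4.12 (cv2) and the standard library are available. Lean on these libraries where they do the work, as an engineer would, in place of code of your own. Each camera call takes 0.05 s, during which the arm holds its last target. There are 200 camera calls.

## Working session

There is one attempt and no reset: what is moved stays moved. The work goes in short steps, each a Python script; the robot and the scene stay as the last script left them, time stands still between calls to the robot, and variables do not carry over. Pictures are saved under pics/ and viewed, at most 10 in all, crops included, and the job is handed in when it is done.

```bash
mkdir -p pics
cat > h.py <<'E'
import numpy as np, cv2
from workcell import r
def cal(n):
    c=r.get_calibration(n); f=200/np.tan(np.radians(c["fov_y"])/2)
    K=np.array([[f,0,c["cx"]],[0,f,c["cy"]],[0,0,1.]]); R=cv2.Rodrigues(np.array(c["rvec"],float))[0]
    return K,R,np.array(c["tvec"],float).ravel()
def ray(n,px,z):
    K,R,t=cal(n); d=R.T@np.linalg.solve(K,[px[0],px[1],1.]); o=-R.T@t
    return o+d*(z-o[2])/d[2]
def proj(n,p):
    K,R,t=cal(n); q=K@(R@np.asarray(p,float)+t); return q[:2]/q[2]
def save(n,name):
    im=r.grab_frame(n); cv2.imwrite(f"pics/{name}.png",im[...,::-1]); return im
E
python3 - <<'E'
from h import *
a=save("scene","s0");b=save("top","t0")
Z=dict(terminal_box=0,rear_deck=.018,tab_press=.049,cover=.04,cover_push=.05,electrical_tape=0,tape_measure=0,screwdriver_green=0)
for c in("scene","top"):
    print(c,r.get_calibration(c))
    for n,z in Z.items():
        for d in r.landmark_of(c,n)[:3]: print(n,round(d["p"],2),np.round(d["centre"],1),np.round(ray(c,d["centre"],z),4))
print(r.observe()["clock"],r.pinch_z,r.observe()["orientation"])
E
```

```text
scene {'fov_y': 56.55978009809835, 'cx': 322.03165332813745, 'cy': 196.52836514724245, 'rvec': array([ 2.09098404, -0.76744459,  0.39225296]), 'tvec': array([-0.33874329,  0.34008756,  0.53436559])}
terminal_box 0.59 [284.7 217. ] [0.505  0.2159 0.    ]
rear_deck 0.63 [285.4 237.3] [0.4514 0.1368 0.018 ]
tab_press 0.38 [280.9 192.5] [0.5216 0.2505 0.049 ]
tab_press 0.16 [284.7 218.8] [0.4681 0.1598 0.049 ]
cover 0.93 [284.7 211.9] [0.4892 0.1901 0.04  ]
cover 0.75 [343.7 285.3] [ 0.4436 -0.0643  0.04  ]
cover 0.64 [281.8 216.2] [0.4746 0.1812 0.04  ]
cover_push 0.9 [283.3 221.9] [0.4586 0.1518 0.05  ]
cover_push 0.63 [337.2 300. ] [ 0.4056 -0.0874  0.05  ]
electrical_tape 0.56 [331.5 197.1] [0.6507 0.2035 0.    ]
tape_measure 0.95 [334.4 228.6] [0.5705 0.1024 0.    ]
screwdriver_green 0.79 [249.5 211.5] [0.4494 0.2922 0.    ]
top {'fov_y': 42.740396403286695, 'cx': 322.75410398804235, 'cy': 207.3710559374101, 'rvec': array([ 2.13028428, -2.12294895,  0.2324165 ]), 'tvec': array([0.12691295, 0.54685573, 0.82222195])}
terminal_box 0.56 [269.6 236.4] [0.5034 0.223  0.    ]
terminal_box 0.17 [284.  161.5] [0.643  0.1995 0.    ]
rear_deck 0.9 [319.6 266.6] [0.4482 0.1334 0.018 ]
rear_deck 0.75 [232.1 266.9] [0.4472 0.2852 0.018 ]
rear_deck 0.21 [250.7 221.2] [0.5278 0.2554 0.018 ]
tab_press 0.95 [251.6 219.6] [0.5252 0.2501 0.049 ]
cover 0.98 [417.1 258.2] [ 0.4612 -0.033   0.04  ]
cover 0.96 [282.6 250.1] [0.4743 0.197  0.04  ]
cover_push 0.96 [432.2 281.1] [ 0.4219 -0.055   0.05  ]
cover_push 0.93 [305.1 254.6] [0.4656 0.1584 0.05  ]
cover_push 0.39 [254.8 220.6] [0.5234 0.2445 0.05  ]
electrical_tape 0.68 [279.7 162.6] [0.6409 0.2074 0.    ]
tape_measure 0.68 [341.6 202.3] [0.5666 0.0934 0.    ]
screwdriver_green 0.7 [234.3 265.2] [0.4517 0.2843 0.    ]
0.9 0.0187 [1.28288545e-05 1.67620758e-01 9.85851551e-01 3.24405037e-05]
```

View pics/s0.png

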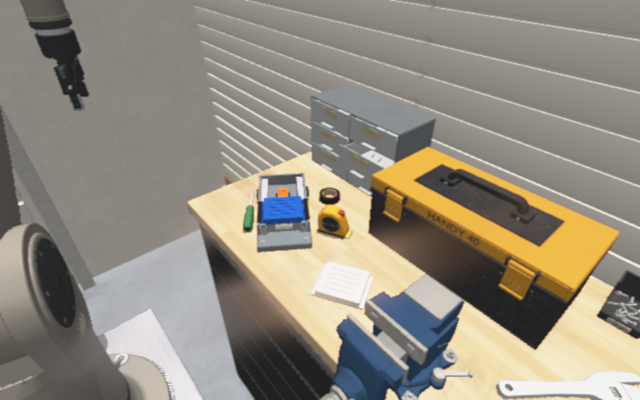

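View pics/t0.png

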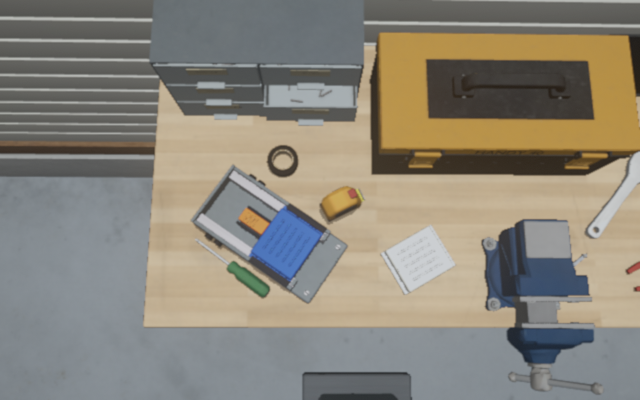

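The top view shows the blue cover at about (285,243), the orange tab at (254,221) and the bare deck at (320,267). The other "cover" hit at (417,258) is the white notepad, so the blue one on the box fits. The distance from rear_deck to tab_press measures 140 mm against a nominal 141. I'll confirm with an overlay crop.

Run:
```python
from h import *
from scipy.optimize import least_squares
im=r.grab_frame("top")
# box-frame points: x, z ; top-view landmarks (best on the box) + scene
obs=[]
for n,x,z in(("rear_deck",-.105,.018),("tab_press",.036,.049),("cover",-.038,.04),("cover_push",-.08,.05),("terminal_box",0,0)):
    for d in r.landmark_of("top",n)[:3]:
        p=ray("top",d["centre"],z); e=np.array([.5055,.2203])+x*np.array([.55,.835])
        if np.linalg.norm(p[:2]-e)<.02: obs.append((x,z,d["centre"])); break
f=lambda q:np.concatenate([proj("top",[q[0]+x*np.cos(q[2]),q[1]+x*np.sin(q[2]),z])-c for x,z,c in obs])
s=least_squares(f,[.5055,.2203,.98],loss="soft_l1"); q=s.x
print(len(obs),q,np.degrees(q[2]),np.round(s.fun.reshape(-1,2) if 0 else f(q).reshape(-1,2),1))
k=5; cr=cv2.resize(im[155:310,190:350],None,fx=k,fy=k,interpolation=cv2.INTER_CUBIC)[...,::-1].copy()
def W(x,y,z): return [q[0]+x*np.cos(q[2])-y*np.sin(q[2]),q[1]+x*np.sin(q[2])+y*np.cos(q[2]),z]
def rect(x0,x1,w,z,col):
    P=[(proj("top",W(x,y,z))-[190,155]+.5)*k for x,y in((x0,-w),(x1,-w),(x1,w),(x0,w))]
    cv2.polylines(cr,[np.int32(P)],True,col,1)
rect(-.126,.126,.062,0.018,(0,255,255)); rect(-.08,.004,.046,.06,(255,255,255)); rect(.006,.056,.012,.049,(0,255,0))
cv2.imwrite("pics/c1.png",cr[:600])
np.save("q.npy",q)
```

```text
5 [0.50564675 0.22253723 0.95752405] 54.862086822884216 [[-1.2  0. ]
 [-2.6 -0.4]
 [ 1.1 -3. ]
 [ 0.7  0.7]
 [ 0.4  1. ]]
```

View pics/c1.png

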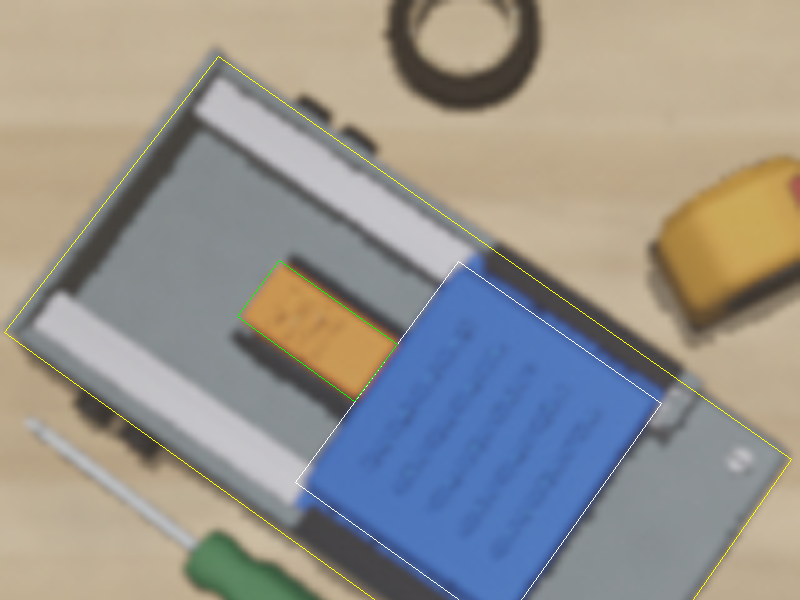

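The crop confirms the blue cover and orange tab: the overlay matches the tab (tab centre at crop 318,330), the cover cap and the box edges to about 1 mm. I'm moving on to the press.

```bash
cat >> h.py <<'E'
from scipy.spatial.transform import Rotation
q=np.load("q.npy"); c,s=np.cos(q[2]),np.sin(q[2])
def W(x,y,z): return np.array([q[0]+x*c-y*s,q[1]+x*s+y*c,z])
def quat(sg):
    a=Rotation.from_matrix(np.array([[c*sg,s*sg,0],[s*sg,-c*sg,0],[0,0,-1]]).T.reshape(3,3).T).as_quat(); return a[[3,0,1,2]]
def st():
    o=r.observe(); d=np.array(o["tcp_pos"])-[q[0],q[1],0]
    print(round(o["clock"],2),"box xyz mm",np.round(1e3*np.array([d[0]*c+d[1]*s,-d[0]*s+d[1]*c,d[2]]),1),"F",np.round(o["ft_force"],1),"w",round(o["width"],4)); return o
E
python3 - <<'E'
from h import *
j0=np.array(r.observe()["joint_pos"])
b=None
for sg in(1,-1):
    j=r.inverse_kinematics(W(.036,0,.10),quat(sg)); print(sg,None if j is None else np.round(j,2))
    if j is not None:
        m=abs(np.array(j)-j0).max()
        if b is None or m<b[0]: b=(m,sg)
np.save("sg.npy",b[1])
r.grip(0.0)
r.move_to(W(.036,0,.10),quat(b[1])); st()
r.move_straight(W(.036,0,.053),vel=.1); o=st()
f0=o["ft_force"][2]
for z in np.arange(.047,.0329,-.002):
    r.move_straight(W(.036,0,z),vel=.04); o=st()
    if o["ft_force"][2]-f0>20: break
E
```

```text
1 [-0.92  0.53  0.49  1.92 -0.34  0.78 -0.86]
-1 [-0.47  0.49 -0.11  1.88  0.07  0.78  1.91]
3.81 box xyz mm [ 37.3   1.3 100.1] F [-0.6  0.9 -0.1] w 0.0001
4.42 box xyz mm [36.1 -0.1 53. ] F [0.3 0.1 0.1] w -0.0002
4.72 box xyz mm [36.1 -0.  47.1] F [-1.2 -0.1  0.5] w -0.0
4.97 box xyz mm [36.1  0.  45.1] F [ 0.3 -0.4  1.9] w -0.0
5.22 box xyz mm [36.1  0.  42.9] F [0.  0.2 1.1] w 0.0
5.47 box xyz mm [36.   0.  40.8] F [0.3 0.3 0.6] w -0.0002
5.72 box xyz mm [36.   0.  38.8] F [-0.6  0.3  0.4] w -0.0003
5.97 box xyz mm [35.9  0.  37.1] F [-0.4 -0.   4.9] w -0.0001
6.22 box xyz mm [36.  -0.1 36.9] F [-7.  -2.3 23.8] w -0.0
```

The tab reached its end stop: the tip is at 36.9 mm and the force rises to 24 N. Next I retract, go behind the cover and push.

Run:
```python
from h import *
r.move_straight(W(.036,0,.085),vel=.15)
r.move_straight(W(-.104,0,.085),vel=.2)
im=save("top","t2"); 
cr=cv2.resize(im[155:310,190:350],None,fx=4,fy=4)[...,::-1]; cv2.imwrite("pics/c2.png",cr[:600])
for d in r.landmark_of("top","tab_press")[:1]: print(d["p"],d["centre"],[ (z,proj("top",W(.036,0,z))) for z in(.037,.049)])
r.move_straight(W(-.104,0,.047),vel=.1); st()
for x in(-.094,-.088,-.080,-.070):
    r.move_straight(W(x,0,.047),vel=.05); o=st()
    if np.linalg.norm(o["ft_force"][:2])>12: break
```

```text
0.62 [253.5, 223.1] [(0.037, array([251.36211031, 220.14611113])), (0.049, array([250.54404729, 218.93929816]))]
8.19 box xyz mm [-1.039e+02 -1.000e-01  4.690e+01] F [-0.5 -0.9  0.3] w -0.0001
8.54 box xyz mm [-93.1  -0.1  47.4] F [-0.8  0.3 -0.4] w -0.0002
8.81 box xyz mm [-87.6  -0.   47. ] F [0.1 0.4 0.4] w -0.0002
9.12 box xyz mm [-79.3  -0.   47. ] F [ 0.2  0.4 -0.6] w 0.0
9.47 box xyz mm [-69.1  -0.   47. ] F [ 0.3 -0.4  0.2] w 0.0002
```

View pics/c2.png

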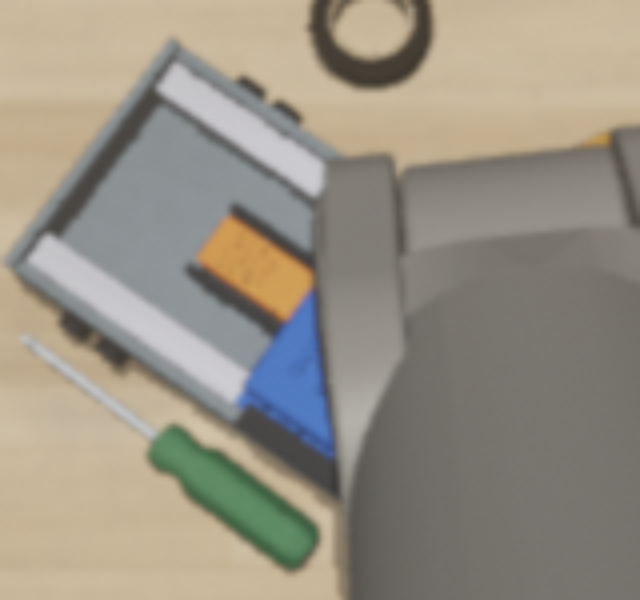

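The tab at crop (255,265) now sits low and the cover is still at its seat in this frame, which was taken before the push. The push force reads close to zero, so I'll check from the scene camera.

Run:
```python
from h import *
im=save("scene","s3"); cv2.imwrite("pics/c3.png",cv2.resize(im[150:270,220:380],None,fx=5,fy=5,interpolation=cv2.INTER_CUBIC)[...,::-1])
for n in("cover","cover_push"):
  for d in r.landmark_of("scene",n)[:3]: print(n,d["p"],d["centre"])
for x in(-.038,-.016): print(proj("scene",W(x,0,.04)),proj("scene",W(x-.042,0,.05)))
st()
```

```text
cover 0.63 [280.3, 209.1]
cover 0.62 [343.4, 286.8]
cover_push 0.7 [337.0, 300.6]
cover_push 0.68 [285.9, 212.5]
[282.47650409 212.54359188] [282.2962015  220.58052714]
[282.43174128 206.90715588] [282.25308641 214.51838946]
9.62 box xyz mm [-69.7  -0.   47.1] F [0.  0.6 0.1] w -0.0004
```

View pics/c3.png

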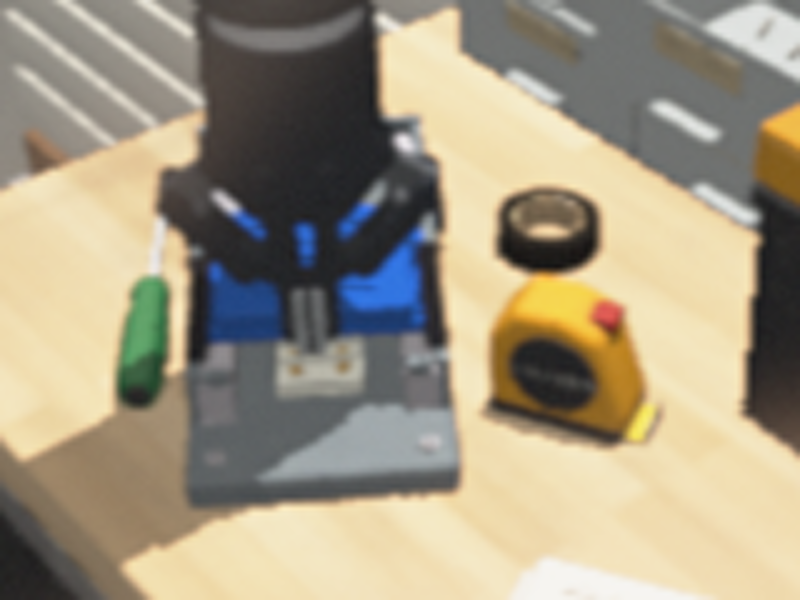

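The fingers are against the cover's rear face. The cover has started to slide flat, and the cream terminal strip is appearing behind it at crop (320,365). I'll continue the push.

Run:
```python
from h import *
for x in(-.050,-.030,-.012,.007):
    r.move_straight(W(x,0,.047),vel=.06); o=st()
    if np.linalg.norm(np.array(o["ft_force"]))>15: print("stop");break
r.move_straight(W(x-.025,0,.050),vel=.1)
r.move_straight(W(x-.03,0,.15),vel=.15)
r.move_joints([-1.342,.477,.022,1.555,-.011,1.109,-.083]); st()
im=save("top","t4"); k=4
cr=cv2.resize(im[155:310,190:350],None,fx=k,fy=k)[...,::-1].copy()
for x,col in((.060,(255,255,255)),(.046,(0,255,0))):
    P=[(proj("top",W(x+a,b,.06))-[190,155]+.5)*k for a,b in((-.042,-.046),(.042,-.046),(.042,.046),(-.042,.046))]
    cv2.polylines(cr,[np.int32(P)],True,col,1)
cv2.imwrite("pics/c4.png",cr[:600])
im=save("scene","s4"); cv2.imwrite("pics/c5.png",cv2.resize(im[150:270,220:380],None,fx=5,fy=5,interpolation=cv2.INTER_CUBIC)[...,::-1])
```

```text
10.1 box xyz mm [-49.4  -0.   47. ] F [-0.4 -1.3  0.5] w -0.0002
10.58 box xyz mm [-29.2   0.   47. ] F [-0.4  0.5 -0.6] w -0.0003
11.03 box xyz mm [-11.1   0.   47. ] F [-0.6 -0.5  0.4] w 0.0001
11.5 box xyz mm [ 7.9  0.  47. ] F [ 0.5  0.3 -0.6] w -0.0002
14.59 box xyz mm [176.8 467.6 231.1] F [ 0.3  0.4 -0.2] w -0.0
```

View pics/c4.png

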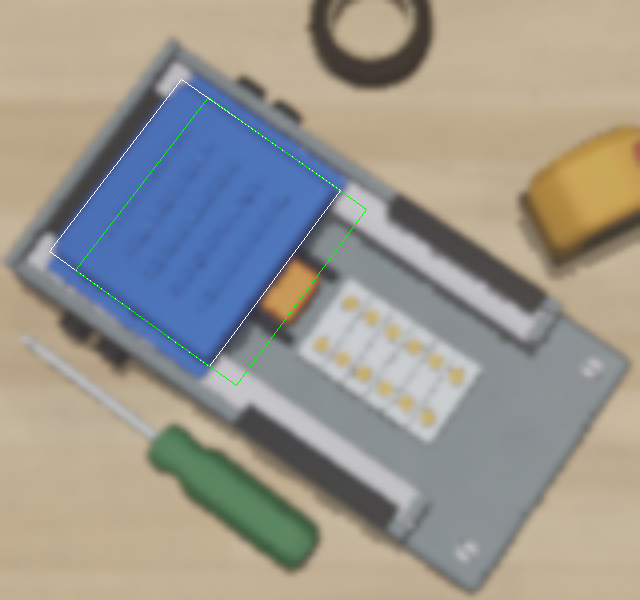

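View pics/c5.png

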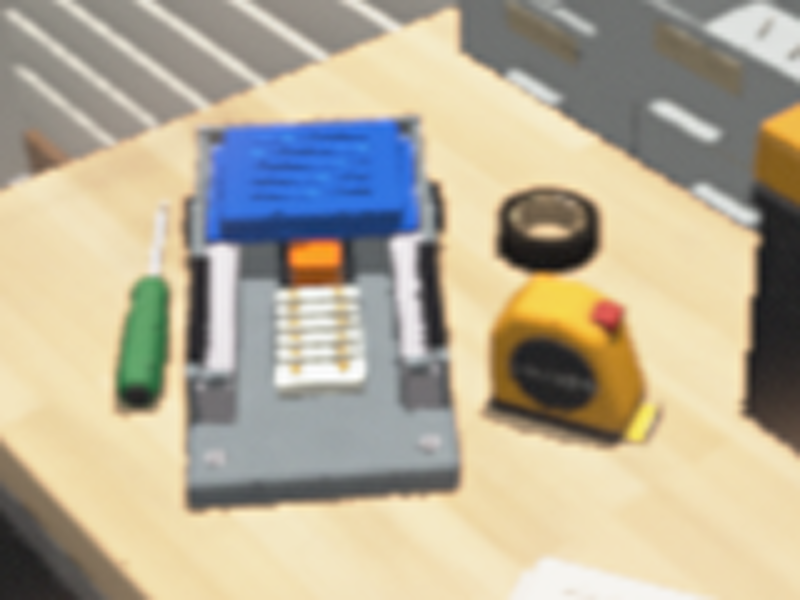

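The cover lies flat on the parking rails at about x = +60 mm (crop centre 195,225). The whole white terminal strip at (390,360) is uncovered, the tab is down, and the other things are untouched. I'm handing in.

```bash
python3 -c "
from workcell import r
print(r.finish_job())"
```

```text
the job is handed in; nothing more can be done
None
```

The terminal box is open and the job is handed in: the tab is pressed fully in, the blue cover lies flat on the parking rails at about x = +60 mm, the whole terminal strip is uncovered, and nothing else was moved.

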